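# Unscrew the cap of the tall bead jar

## Task

Open the taller of the two capped jars on the lazy Susan: unscrew its wooden cap (anticlockwise seen from above) until the threads are free, lift it off, and set it down upright, knob up, on the round cork coaster. Do not let the cap drop, and do not shift the short jar.

Things in the scene. Friction and masses are not known exactly. Their poses are not given: they have to be found in the camera images.
- cap: Pale wood screw cap, 70 g: skirt 59 mm across, 26 mm high; round knob on top, 36 mm across, 26 to 58 mm above the origin (centre of the skirt's lower edge; z up). Grip the knob from above, any yaw. Blocked against a straight pull; turned 75 to 115 degrees anticlockwise (+z), in one grasp, it is free. Turns easily and need not rise meanwhile. Lift it 25 mm to clear the neck, then across.
- tall_jar: The taller capped jar, white ceramic, 72 mm across, 162 mm high with its cap, fixed on the lazy Susan (white disc, 340 mm across, top 30 mm above the shelf, does not turn). Origin: centre of its underside, z up. Closed, the cap's origin is 104 mm above this origin, on the same axis. The neck's top is at 124 mm.
- coaster: Plain round cork coaster, 104 mm across, 6 mm thick, fixed flat on the shelf left or right of the lazy Susan (a white dish with a glass eye lies on the other side). Origin: centre of its underside, on the shelf; its top is 6 mm higher.
- short_jar: The shorter capped jar, loose on the lazy Susan, same ceramic and same-looking cap, 80 mm across, 107 mm high with its knob. Leave it alone. Origin: centre of its underside, z up. A steel pot with clipped lid (87 mm high) and a wooden bead stand (100 mm high) stand beside it.
There are look-alikes about, which are no part of the job. Of the things that look like the coaster, the middle-sized one is meant.

How it is judged:
On the way, in this order (a step that is already met when the one before it is completed fails the run):
1. the cap is unscrewed by some 50 degrees while still down on the neck (angle between the x axis of cap and the x axis of tall_jar, either way round above 0.9 rad and z of cap in the frame of tall_jar below 0.112 m and horizontal distance between cap and tall_jar below 0.01 m), for 0.1 s.
2. the cap is lifted clear of the neck (z of cap in the frame of tall_jar above 0.126 m), for 0.1 s.
At the end, for the whole second after the job is handed in: The cap stands at rest, released, knob up (within 10 degrees of upright) on the cork coaster, its axis within 30 mm of the coaster's centre (horizontal distance between cap and coaster below 0.03 m and z of cap in the frame of coaster below 0.011 m and angle between cap's own z axis and vertical below 0.17 rad and linear speed of cap below 0.02 m/s); the robot touches nothing.
It fails at once if the cap is let fall from more than about 25 mm above the coaster (contact force between the fingers and cap below 0.01 N and z of cap in the frame of coaster above 0.03 m and linear speed of cap above 0.35 m/s).
It fails at once if the short jar is shifted by more than 20 mm or tipped (distance of short_jar from where it was at the start of the episode above 0.02 m or angle between short_jar's own z axis and vertical above 0.2 rad).
It also fails if it takes over 40 s, if anything falls off the work surface, if the arm or the gripper's body presses on something with over 40 N, if the wrist force passes 120 N, or if a joint passes its speed limit or range.

## Robot

A 6-joint arm with a two-finger parallel gripper is mounted at the origin on the work surface. World frame = base frame: x ahead of the robot, y to its left, z up, the work surface at z = 0. Lengths are in m, angles in rad, forces in N, time in s.
With the tool pointing down it reaches from about 0.4 to 0.825 m from the base axis. Payload 7 kg.
Tool frame: the origin (TCP) lies midway between the tips of the shut fingers; the grasp point (between the pads) lies 19 mm behind it; z points along the fingers, y is the line along which they close (so a half turn about z gives the same grasp; the last joint's range is limited). The gripper opens to 88 mm and grips with 3 to 60 N. Pads are 19 mm wide; open, the fingers measure 130 mm over their backs; the gripper's body (78 mm by 193 mm) begins 47 mm behind the grasp point.
Start: joints at [-0.819, 0.359, 0.012, 0, -1.224, -0.288], TCP at [0.302, -0.604, 0.227] pointing down, gripper open.
Joint ranges: [-3.07, 3.07], [-1.43, 2.12], [-1.02, 1.25], [-3.03, 1.67], [-3.05, -0], [-3.03, 3.03]. Speed limits (rad/s): [2.39, 2.39, 3.01, 3.14, 3.14, 3.14].

## Interface

Orientations are given as [roll, pitch, yaw] about the fixed x, y, z axes, in that order (R = Rz(yaw) Ry(pitch) Rx(roll)).
In Python, from station import get_state, grab_frame, calibration, job_done, boxes_of, regions_of, spot_point gives the robot as it stands. The module is installed in compiled form; this text tells all that it offers.
- The arm moves only by the tool arm_command, never from a script. Its argument "commands" is a list of rows, each an object of numbers: "tx", "ty", "tz": the shift along the tool's x, y, z each as a share of 25 cm, from -1 to 1; "twist": the turn about the tool's z as a share of 180 degrees, from -1 to 1. A call has exactly 8 rows; each row is the pose to reach, as a shift and turn from the pose commanded when the call began, along the tool's axes at that moment, turning the shorter way round; what a row does not reach only later rows make up. A row lasts 1/12 s, in which the tool goes at most 41.7 mm and 7.16 degrees, less where a joint would pass 70% of its speed; a pose out of reach is approached as far as the arm can. A call with a number of a shift or a turn outside -1 to 1 is refused whole. A call with a gripper value outside its range is refused whole. "claw" is the opening, from 0 (shut) to 1 (fully open), set as the call begins (left out, the last holds). The fingers move at their own pace and stop on an object; "grip_force" is the grip in N (left out, the last holds). Time passes only in rows, so rows that repeat a pose let the fingers close, or fill a call up. It gives the time, the measured TCP pose, the force, the opening and the grip force at its end, in the units of the state.
- get_state(): the state, without advancing time (a new reading comes with each control period).
- grab_frame(name): name is "side" or "top"; returns the picture (400x640x3 uint8, red, green, blue); there is no depth.
- calibration(name): a dict with "camera_matrix" (3x3 intrinsics, pixels), "extrinsics" (4x4, takes a point from camera to world coordinates). Camera axes: x right, y down, z forward; pixel columns grow to the right and rows downward; lengths in m; the calibration is good to about 2 mm. A picture is of the moment at which its call begins. calibration takes no time and is no camera call.
- job_done(): hands the job in; it is judged then, once.
Trained networks look in the newest picture that a camera, given by its name, has taken for a name from the list of things; names that differ only in an ending like _2 or _b are one class to them, and where a whole thing is asked for, a point or a joint stands for the part that bears it (a point fixed in the world has none). Each returns a list of dicts, best first, with "score" (0 to 1); they miss things now and then, are a little off and sometimes report something else, mostly with a low value. They report only what shows in the picture. A call takes as long as a camera call. They do not tell look-alikes from the thing itself.
- boxes_of(query, camera): "rect" ([left, top, right, bottom] in pixels, round what is visible of it).
- regions_of(query, camera): "region" (400x640 bool, what is visible of it) and "rect" ([left, top, right, bottom] in pixels, round what is visible of it).
- spot_point(query, camera): "uv" ([column, row] in pixels: a listed point, or the origin of a listed thing).
The state is a dict: "t": time; "q": joint angles; "qd": joint speeds; "joint_efforts": joint torques, N m; "eef_pos": TCP position; "ee_rot": TCP orientation; "force": force on the tool from outside, world axes, zero at the start; "moment": the same for the moment, N m; "width": finger opening in m; "gripper_force": force on a finger pad.
Only numpy, scipy, OpenCV 4.12 (cv2) and the standard library are available. Lean on these libraries where they do the work, as an engineer would, in place of code of your own. Each camera call takes 0.05 s, during which the arm holds its last target. There are 200 camera calls.

## Working session

There is one attempt and no reset: what is moved stays moved. The work goes in short steps, Python scripts to look and compute and a tool call to move; the robot and the scene stay as the last step left them, time stands still between calls to the robot, and variables do not carry over. Pictures are saved under pics/ and viewed, at most 10 in all, crops included, and the job is handed in when it is done.

Besides the shell and the picture viewer there is one more tool, called after "Call:" as a command line: name --argument value ..., lists and objects as JSON in quotes. arm_command: Moves the arm, as the interface text tells. Shift numbers are shares of 25 cm and turn numbers shares of 180 degrees, none past 1 either way. Its arguments: {"type":"object","properties":{"commands":{"type":"array"},"claw":{"type":"number"},"grip_force":{"type":"number"}},"required":["commands"]}

```bash
mkdir -p pics
python3 - <<'E'
from station import *
import cv2,numpy as np
for n in("side","top"):
    f=grab_frame(n); cv2.imwrite(f"pics/{n}0.png",f[:,:,::-1])
    c=calibration(n); print(n,np.round(c["camera_matrix"],1).tolist(),np.round(c["extrinsics"],3).tolist())
    for q in("cap","coaster","tall_jar","short_jar"):
        print(q,[(np.round(d["uv"],1).tolist(),round(d["score"],2)) for d in spot_point(q,n)],[(np.round(d["rect"]).tolist(),round(d["score"],2)) for d in boxes_of(q,n)])
s=get_state();print(s["t"],s["eef_pos"],s["ee_rot"],s["width"])
E
```

```text
side [[513.3, 0.0, 318.8], [0.0, 513.3, 191.3], [0.0, 0.0, 1.0]] [[-0.859, -0.372, 0.351, 0.084], [-0.512, 0.611, -0.604, 0.695], [0.011, -0.699, -0.715, 0.855], [0.0, 0.0, 0.0, 1.0]]
cap [([246.4, 158.3], 0.6)] [([232.0, 135.0, 262.0, 170.0], 0.7), ([228.0, 162.0, 263.0, 199.0], 0.56)]
coaster [([218.7, 348.6], 0.59), ([334.8, 359.0], 0.56)] [([294.0, 319.0, 376.0, 400.0], 0.9), ([243.0, 276.0, 298.0, 327.0], 0.85), ([195.0, 329.0, 242.0, 373.0], 0.69)]
tall_jar [([250.0, 192.1], 0.73)] [([230.0, 160.0, 265.0, 201.0], 0.67)]
short_jar [([250.3, 153.5], 0.83), ([269.7, 300.0], 0.39)] [([235.0, 116.0, 268.0, 161.0], 0.88)]
top [[494.9, 0.0, 322.0], [0.0, 494.9, 206.3], [0.0, 0.0, 1.0]] [[0.018, -0.992, 0.127, 0.323], [-1.0, -0.019, -0.013, 0.066], [0.016, -0.127, -0.992, 1.208], [0.0, 0.0, 0.0, 1.0]]
cap [] [([301.0, 124.0, 326.0, 147.0], 0.79)]
coaster [([173.9, 212.3], 0.95), ([213.2, 292.5], 0.88), ([236.6, 225.6], 0.6)] [([159.0, 198.0, 193.0, 229.0], 0.68), ([211.0, 204.0, 252.0, 247.0], 0.65), ([184.0, 261.0, 246.0, 324.0], 0.59)]
tall_jar [([312.1, 145.5], 0.87)] [([297.0, 131.0, 326.0, 160.0], 0.9)]
short_jar [([352.6, 118.4], 0.72)] [([340.0, 100.0, 373.0, 135.0], 0.57)]
0.9 [ 0.30191831 -0.60365942  0.22657941] [ 3.14158731e+00  2.50691835e-05 -2.67782932e+00] 0.08779519902634611
```

View pics/side0.png

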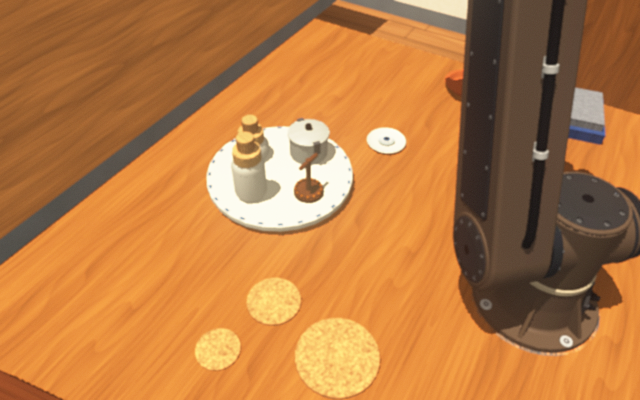

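View pics/top0.png

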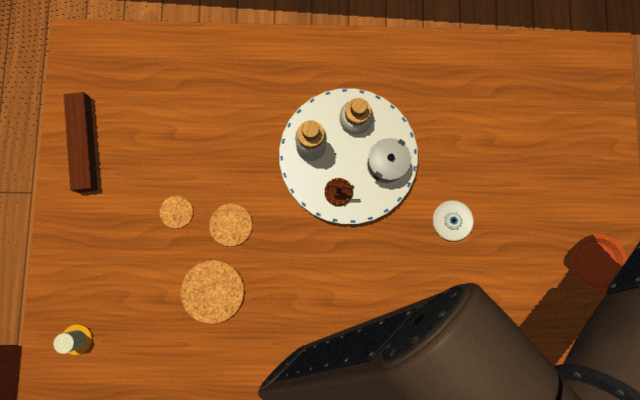

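The side view shows the tall jar's knob at about (245,140). The short jar is behind it, and the middle-sized coaster is at (273,300). In the top view the tall jar's knob is at (312,130) and the middle-sized coaster is at (231,225). Next I'll enlarge both views and triangulate.

```bash
cat > h.py <<'E'
import numpy as np,cv2
from station import calibration
def proj(n,p):
    c=calibration(n);T=np.linalg.inv(c["extrinsics"]);q=c["camera_matrix"]@(T[:3,:3]@np.asarray(p,float)+T[:3,3]);return q[:2]/q[2]
def tri(a,b):
    P=[np.asarray(calibration(n)["camera_matrix"])@np.linalg.inv(calibration(n)["extrinsics"])[:3] for n in("top","side")]
    X=cv2.triangulatePoints(P[0],P[1],np.array(a,float).reshape(2,1),np.array(b,float).reshape(2,1))[:,0];X=X[:3]/X[3]
    return X,[np.round(proj(n,X)-u,1) for n,u in(("top",a),("side",b))]
E
python3 - <<'E'
import cv2,numpy as np
from h import *
t=cv2.imread("pics/top0.png");s=cv2.imread("pics/side0.png")
a=cv2.resize(t[95:170,280:380],None,fx=4,fy=4,interpolation=cv2.INTER_CUBIC)
b=cv2.resize(s[110:210,210:290],None,fx=5,fy=5,interpolation=cv2.INTER_CUBIC)
o=np.zeros((500,800,3),np.uint8);o[:300,:400]=a;o[:500,400:]=b;cv2.imwrite("pics/crop.png",o)
# coasters: grow by colour
def blob(im,u):
    hsv=cv2.cvtColor(im,cv2.COLOR_BGR2HSV).astype(int)
    m=((hsv[...,0]>14)&(hsv[...,2]>150)).astype(np.uint8)
    m=cv2.morphologyEx(m,cv2.MORPH_CLOSE,np.ones((3,3)));m=cv2.morphologyEx(m,cv2.MORPH_OPEN,np.ones((5,5)))
    n,l,st,ce=cv2.connectedComponentsWithStats(m);k=l[u[1],u[0]];return st[k].tolist(),ce[k]
A=blob(t,(231,225));B=blob(s,(273,300));print(A,B)
print(tri(A[1],B[1]))
E
```

```text
([210, 204, 42, 42, 1414], array([230.27369165, 224.64497878])) ([152, 232, 162, 118, 6437], array([250.92760603, 284.64004971]))
(array([0.44541304, 0.27755665, 0.04462342]), [array([-4.7, -8.9]), array([11.5,  1.6])])
```

View pics/crop.png

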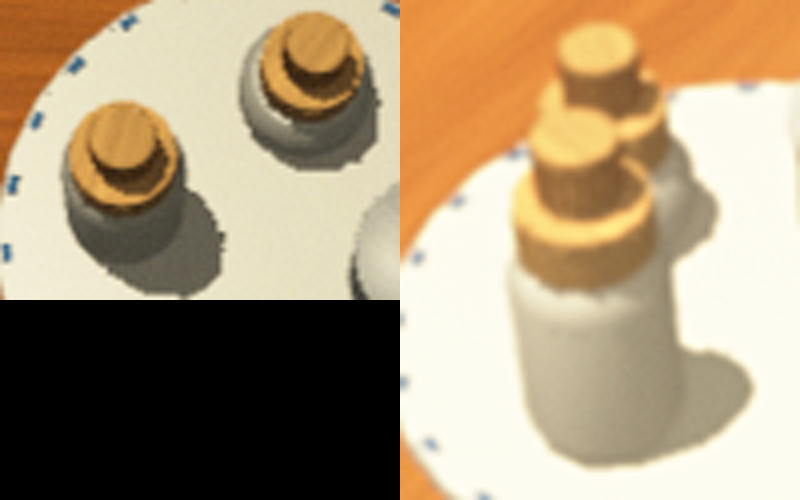

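The crop shows the tall jar's knob-top face centred at about (310.5,129.0) in the top view and (245.2,137.4) in the side view.

Run:
```python
from h import *
K,e=tri((310.5,129),(245.2,137.4));print("knob top",K.round(4),e)
C,e=tri((230.6,224.9),(273.5,300.7));print("coaster",C.round(4),e)
for n in("top","side"):
    for nm,X,r in(("knob",[*K[:2],.192],.018),("coaster",[*C[:2],.006],.052),("jar",[*K[:2],.030],.036)):
        p=np.array([proj(n,[X[0]+r*np.cos(a),X[1]+r*np.sin(a),X[2]]) for a in np.linspace(0,6.28,60)])
        print(n,nm,"expect rect",p.min(0).round(1),p.max(0).round(1))
print(tri((357.8+0,107.0),(249.2,120)))
# line-of-sight alternatives for knob at z=.192
```

```text
knob top [0.617  0.0792 0.1893] [array([0.3, 0.5]), array([-0.6, -0.1])]
coaster [0.4273 0.2718 0.0023] [array([0. , 0.1]), array([-0.1, -0. ])]
top knob expect rect [302.2 120.9] [319.3 137.5]
top coaster expect rect [208.9 203.7] [251.8 246.3]
top jar expect rect [296.4 133.5] [326.  162.4]
side knob expect rect [235.5 130.6] [253.5 142. ]
side coaster expect rect [245.9 277.1] [300.4 323.9]
side jar expect rect [235.  181.1] [267.4 204.2]
(array([ 0.68682482, -0.02443283,  0.13618609]), [array([-0. , -0.1]), array([0.1, 0. ])])
```

The heights fit: knob top 0.189 m against the expected 0.192, and coaster at about 0. I'll move at the current height (0.227), which clears everything.

Call:
arm_command --commands '[{"tx": -0.1, "ty": 0.08}, {"tx": -0.2, "ty": 0.16}, {"tx": -0.3, "ty": 0.24}, {"tx": -0.4, "ty": 0.32}, {"tx": -0.5, "ty": 0.4}, {"tx": -0.6, "ty": 0.48}, {"tx": -0.7, "ty": 0.56}, {"tx": -0.8, "ty": 0.64}]' --claw 1

```text
invalid input
```

Call:
arm_command --commands '[{"tx": -0.1, "ty": 0.08}, {"tx": -0.2, "ty": 0.16}, {"tx": -0.3, "ty": 0.24}, {"tx": -0.4, "ty": 0.32}, {"tx": -0.5, "ty": 0.4}, {"tx": -0.6, "ty": 0.48}, {"tx": -0.7, "ty": 0.56}, {"tx": -0.8, "ty": 0.64}]'

```text
invalid input
```

Call:
arm_command --commands '[{"tx": -0.12, "ty": 0.1}, {"tx": -0.24, "ty": 0.2}, {"tx": -0.36, "ty": 0.3}, {"tx": -0.48, "ty": 0.4}, {"tx": -0.6, "ty": 0.48}, {"tx": -0.7, "ty": 0.56}, {"tx": -0.75, "ty": 0.6}, {"tx": -0.75, "ty": 0.6}]'

```text
invalid input
```

Call:
arm_command --commands '[{"tx": -0.1, "ty": 0.08, "tz": 0, "twist": 0}, {"tx": -0.2, "ty": 0.16, "tz": 0, "twist": 0}, {"tx": -0.3, "ty": 0.24, "tz": 0, "twist": 0}, {"tx": -0.4, "ty": 0.32, "tz": 0, "twist": 0}, {"tx": -0.5, "ty": 0.4, "tz": 0, "twist": 0}, {"tx": -0.6, "ty": 0.48, "tz": 0, "twist": 0}, {"tx": -0.7, "ty": 0.56, "tz": 0, "twist": 0}, {"tx": -0.8, "ty": 0.64, "tz": 0, "twist": 0}]' --claw 1

```text
t: 1.57
eef_pos: [0.4097, -0.3697, 0.2268]
ee_rot: [-3.141, 0.0, -2.678]
force: [1.1, 0.3, 0.1]
width: 0.0879
gripper_force: 0.0
```

Call:
arm_command --commands '[{"tx": -0.1, "ty": 0.08, "tz": 0, "twist": 0}, {"tx": -0.2, "ty": 0.16, "tz": 0, "twist": 0}, {"tx": -0.3, "ty": 0.24, "tz": 0, "twist": 0}, {"tx": -0.4, "ty": 0.32, "tz": 0, "twist": 0}, {"tx": -0.5, "ty": 0.4, "tz": 0, "twist": 0}, {"tx": -0.6, "ty": 0.48, "tz": 0, "twist": 0}, {"tx": -0.7, "ty": 0.56, "tz": 0, "twist": 0}, {"tx": -0.8, "ty": 0.64, "tz": 0, "twist": 0}]'

```text
t: 2.23
eef_pos: [0.517, -0.137, 0.227]
ee_rot: [-3.141, 0.001, -2.678]
force: [-0.6, -1.3, -0.7]
width: 0.0873
gripper_force: 0.0
```

Call:
arm_command --commands '[{"tx": -0.12, "ty": 0.1, "tz": 0, "twist": 0}, {"tx": -0.24, "ty": 0.2, "tz": 0, "twist": 0}, {"tx": -0.36, "ty": 0.3, "tz": 0, "twist": 0}, {"tx": -0.48, "ty": 0.4, "tz": 0, "twist": 0}, {"tx": -0.6, "ty": 0.48, "tz": 0, "twist": 0}, {"tx": -0.7, "ty": 0.56, "tz": 0, "twist": 0}, {"tx": -0.75, "ty": 0.6, "tz": 0, "twist": 0}, {"tx": -0.75, "ty": 0.6, "tz": 0, "twist": 0}]'

```text
t: 2.9
eef_pos: [0.6182, 0.0824, 0.2258]
ee_rot: [3.142, -0.0, -2.675]
force: [0.3, -0.4, -0.8]
width: 0.0877
gripper_force: 0.0
```

Run:
```python
from station import *
import cv2,numpy as np
from h import *
t=grab_frame("top")[:,:,::-1];s=grab_frame("side")[:,:,::-1]
a=cv2.resize(t[90:190,260:360],None,fx=4,fy=4,interpolation=cv2.INTER_CUBIC)
b=cv2.resize(s[80:210,210:310],None,fx=4,fy=4,interpolation=cv2.INTER_CUBIC)
o=np.zeros((520,800,3),np.uint8);o[:400,:400]=a;o[:520,400:]=b;cv2.imwrite("pics/c2.png",o)
st=get_state();print(st["t"],st["q"],st["eef_pos"],st["ee_rot"]);p=np.array(st["eef_pos"]);d=np.array([.617,.079])-p[:2]
y=st["ee_rot"][2];print("tx,ty",(np.array([[np.cos(y),np.sin(y)],[np.sin(y),-np.cos(y)]])@d/.25).round(3),"tz",(p[2]-.166)/.25)
```

```text
3.0 [ 4.42014148e-01  2.73270525e-01 -1.11216730e-01 -7.57895648e-05
 -1.18718289e+00 -1.54801174e+00] [0.61693673 0.07979713 0.22613345] [ 3.14150251e+00 -8.71988141e-04 -2.67682228e+00]
tx,ty [ 0.001 -0.003] tz 0.24053379777096884
```

View pics/c2.png

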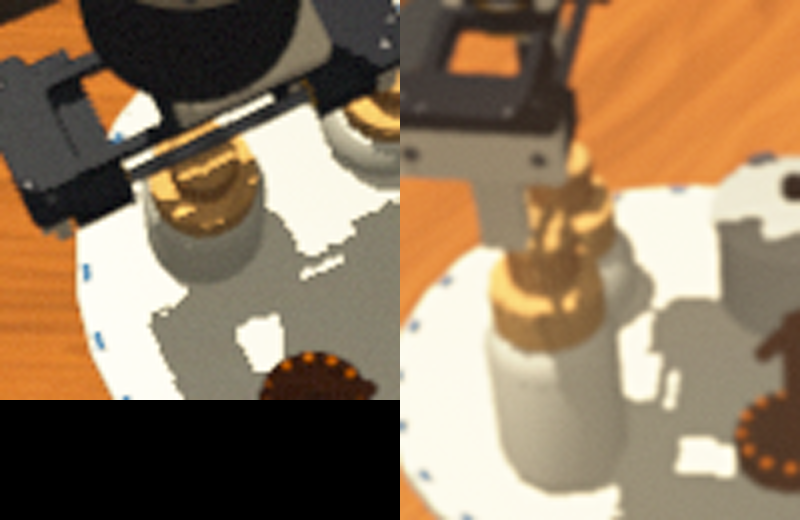

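The tool is over the tall jar, with the knob at about (311,134) between the fingers. I'll descend, then grip.

Call:
arm_command --commands '[{"tx": 0, "ty": 0, "tz": 0.05, "twist": 0}, {"tx": 0, "ty": 0, "tz": 0.1, "twist": 0}, {"tx": 0, "ty": 0, "tz": 0.14, "twist": 0}, {"tx": 0, "ty": 0, "tz": 0.18, "twist": 0}, {"tx": 0, "ty": 0, "tz": 0.21, "twist": 0}, {"tx": 0, "ty": 0, "tz": 0.23, "twist": 0}, {"tx": 0, "ty": 0, "tz": 0.24, "twist": 0}, {"tx": 0, "ty": 0, "tz": 0.24, "twist": 0}]'

```text
t: 3.67
eef_pos: [0.617, 0.0793, 0.1661]
ee_rot: [3.142, -0.001, -2.678]
force: [0.9, 1.1, -0.2]
width: 0.0879
gripper_force: 0.0
```

Call:
arm_command --commands '[{"tx": 0, "ty": 0, "tz": 0, "twist": 0}, {"tx": 0, "ty": 0, "tz": 0, "twist": 0}, {"tx": 0, "ty": 0, "tz": 0, "twist": 0}, {"tx": 0, "ty": 0, "tz": 0, "twist": 0}, {"tx": 0, "ty": 0, "tz": 0, "twist": 0}, {"tx": 0, "ty": 0, "tz": 0, "twist": 0}, {"tx": 0, "ty": 0, "tz": 0, "twist": 0}, {"tx": 0, "ty": 0, "tz": 0, "twist": 0}]' --claw 0 --grip_force 25

```text
t: 4.33
eef_pos: [0.6171, 0.0795, 0.1666]
ee_rot: [-3.142, 0.0, -2.678]
force: [-0.4, -0.1, 0.9]
width: 0.0401
gripper_force: 0.0
```

Still closing; I'll give it one more hold.

Call:
arm_command --commands '[{"tx": 0, "ty": 0, "tz": 0, "twist": 0}, {"tx": 0, "ty": 0, "tz": 0, "twist": 0}, {"tx": 0, "ty": 0, "tz": 0, "twist": 0}, {"tx": 0, "ty": 0, "tz": 0, "twist": 0}, {"tx": 0, "ty": 0, "tz": 0, "twist": 0}, {"tx": 0, "ty": 0, "tz": 0, "twist": 0}, {"tx": 0, "ty": 0, "tz": 0, "twist": 0}, {"tx": 0, "ty": 0, "tz": 0, "twist": 0}]'

```text
t: 5.0
eef_pos: [0.6171, 0.0795, 0.1666]
ee_rot: [-3.142, 0.0, -2.678]
force: [0.1, 0.5, 0.6]
width: 0.0352
gripper_force: 25.0
```

Gripped at 35 mm, matching the knob, with no side force. Now I'll turn anticlockwise, which is negative twist because tool z points down.

Call:
arm_command --commands '[{"tx": 0, "ty": 0, "tz": 0, "twist": -0.03}, {"tx": 0, "ty": 0, "tz": 0, "twist": -0.065}, {"tx": 0, "ty": 0, "tz": 0, "twist": -0.1}, {"tx": 0, "ty": 0, "tz": 0, "twist": -0.135}, {"tx": 0, "ty": 0, "tz": 0, "twist": -0.17}, {"tx": 0, "ty": 0, "tz": 0, "twist": -0.205}, {"tx": 0, "ty": 0, "tz": 0, "twist": -0.24}, {"tx": 0, "ty": 0, "tz": 0, "twist": -0.27}]'

```text
t: 5.67
eef_pos: [0.6172, 0.0795, 0.1666]
ee_rot: [-3.142, 0.0, -1.824]
force: [0.4, 0.1, 0.8]
width: 0.0352
gripper_force: 25.0
```

Call:
arm_command --commands '[{"tx": 0, "ty": 0, "tz": 0, "twist": -0.035}, {"tx": 0, "ty": 0, "tz": 0, "twist": -0.07}, {"tx": 0, "ty": 0, "tz": 0, "twist": -0.105}, {"tx": 0, "ty": 0, "tz": 0, "twist": -0.14}, {"tx": 0, "ty": 0, "tz": 0, "twist": -0.175}, {"tx": 0, "ty": 0, "tz": 0, "twist": -0.21}, {"tx": 0, "ty": 0, "tz": 0, "twist": -0.245}, {"tx": 0, "ty": 0, "tz": 0, "twist": -0.28}]'

```text
t: 6.33
eef_pos: [0.6172, 0.0795, 0.1666]
ee_rot: [-3.142, -0.0, -0.944]
force: [-0.4, 0.7, 0.3]
width: 0.0357
gripper_force: 25.0
```

Call:
arm_command --commands '[{"tx": 0, "ty": 0, "tz": 0, "twist": 0}, {"tx": 0, "ty": 0, "tz": 0, "twist": 0}, {"tx": 0, "ty": 0, "tz": -0.01, "twist": 0}, {"tx": 0, "ty": 0, "tz": -0.02, "twist": 0}, {"tx": 0, "ty": 0, "tz": -0.03, "twist": 0}, {"tx": 0, "ty": 0, "tz": -0.04, "twist": 0}, {"tx": 0, "ty": 0, "tz": -0.04, "twist": 0}, {"tx": 0, "ty": 0, "tz": -0.04, "twist": 0}]'

```text
t: 7.0
eef_pos: [0.6172, 0.0795, 0.1768]
ee_rot: [-3.141, -0.0, -0.95]
force: [0.1, 0.2, -0.5]
width: 0.0359
gripper_force: 25.0
```

It rises freely. I'll keep lifting and then check.

Call:
arm_command --commands '[{"tx": 0, "ty": 0, "tz": -0.03, "twist": 0}, {"tx": 0, "ty": 0, "tz": -0.06, "twist": 0}, {"tx": 0, "ty": 0, "tz": -0.09, "twist": 0}, {"tx": 0, "ty": 0, "tz": -0.12, "twist": 0}, {"tx": 0, "ty": 0, "tz": -0.15, "twist": 0}, {"tx": 0, "ty": 0, "tz": -0.18, "twist": 0}, {"tx": 0, "ty": 0, "tz": -0.2, "twist": 0}, {"tx": 0, "ty": 0, "tz": -0.2, "twist": 0}]'

```text
t: 7.67
eef_pos: [0.6178, 0.0796, 0.2282]
ee_rot: [-3.139, -0.001, -0.95]
force: [1.0, -0.1, -0.6]
width: 0.0355
gripper_force: 25.0
```

Run:
```python
from station import *
import cv2,numpy as np
t=grab_frame("top")[:,:,::-1];s=grab_frame("side")[:,:,::-1]
a=cv2.resize(t[90:190,260:360],None,fx=4,fy=4,interpolation=cv2.INTER_CUBIC)
b=cv2.resize(s[80:210,210:310],None,fx=4,fy=4,interpolation=cv2.INTER_CUBIC)
o=np.zeros((520,800,3),np.uint8);o[:400,:400]=a;o[:520,400:]=b;cv2.imwrite("pics/c3.png",o)
st=get_state();p=np.array(st["eef_pos"]);d=np.array([.427,.272])-p[:2]
y=st["ee_rot"][2];print(st["t"],p,y,st["width"],"tx,ty",(np.array([[np.cos(y),np.sin(y)],[np.sin(y),-np.cos(y)]])@d/.25).round(3))
```

```text
7.7667 [0.61705569 0.07952854 0.22663156] -0.9500070089512176 0.03540197912997967 tx,ty [-1.068  0.171]
```

View pics/c3.png

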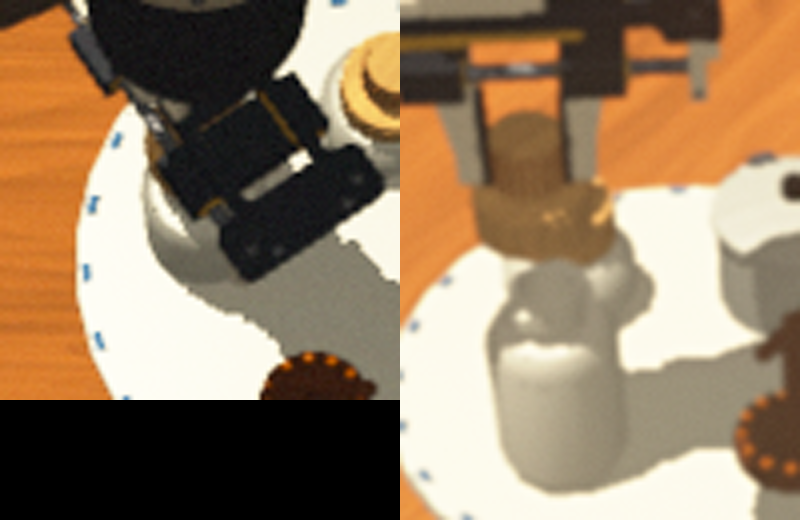

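The side view shows the cap held upright, clear of the neck (cap at about (346,130), neck at about (347,150)). Now I'll carry it to the coaster.

Call:
arm_command --commands '[{"tx": -0.08, "ty": 0.015, "tz": 0, "twist": 0}, {"tx": -0.2, "ty": 0.03, "tz": 0, "twist": 0}, {"tx": -0.32, "ty": 0.05, "tz": 0, "twist": 0}, {"tx": -0.44, "ty": 0.07, "tz": 0, "twist": 0}, {"tx": -0.56, "ty": 0.09, "tz": 0, "twist": 0}, {"tx": -0.68, "ty": 0.11, "tz": 0, "twist": 0}, {"tx": -0.8, "ty": 0.13, "tz": 0, "twist": 0}, {"tx": -0.9, "ty": 0.145, "tz": 0, "twist": 0}]'

```text
t: 8.43
eef_pos: [0.455, 0.2422, 0.2261]
ee_rot: [3.141, 0.0, -0.95]
force: [0.4, -0.1, -1.3]
width: 0.0355
gripper_force: 25.0
```

Call:
arm_command --commands '[{"tx": -0.08, "ty": 0.01, "tz": 0.02, "twist": 0}, {"tx": -0.13, "ty": 0.02, "tz": 0.08, "twist": 0}, {"tx": -0.168, "ty": 0.026, "tz": 0.16, "twist": 0}, {"tx": -0.168, "ty": 0.026, "tz": 0.25, "twist": 0}, {"tx": -0.168, "ty": 0.026, "tz": 0.34, "twist": 0}, {"tx": -0.168, "ty": 0.026, "tz": 0.43, "twist": 0}, {"tx": -0.168, "ty": 0.026, "tz": 0.5, "twist": 0}, {"tx": -0.168, "ty": 0.026, "tz": 0.54, "twist": 0}]'

```text
t: 9.1
eef_pos: [0.4259, 0.2706, 0.0891]
ee_rot: [3.138, -0.001, -0.95]
force: [-0.9, -0.1, -0.2]
width: 0.0352
gripper_force: 25.0
```

Run:
```python
from station import *
import cv2,numpy as np
t=grab_frame("top")[:,:,::-1];s=grab_frame("side")[:,:,::-1]
a=cv2.resize(t[170:290,180:280],None,fx=4,fy=4,interpolation=cv2.INTER_CUBIC)
b=cv2.resize(s[200:330,220:320],None,fx=4,fy=4,interpolation=cv2.INTER_CUBIC)
o=np.zeros((520,800,3),np.uint8);o[:480,:400]=a;o[:520,400:]=b;cv2.imwrite("pics/c4.png",o)
st=get_state();p=np.array(st["eef_pos"]);d=np.array([.427,.272])-p[:2]
y=st["ee_rot"][2];print(st["t"],p,y,st["width"],st["gripper_force"],"tx,ty",(np.array([[np.cos(y),np.sin(y)],[np.sin(y),-np.cos(y)]])@d/.25).round(3),(p[2]-.0386)/.25)
```

```text
9.2 [0.42614087 0.27067051 0.08977787] -0.9501504274345676 0.03562513530447844 24.999944865703583 tx,ty [-0.002 -0.006] 0.20471147337701687
```

View pics/c4.png

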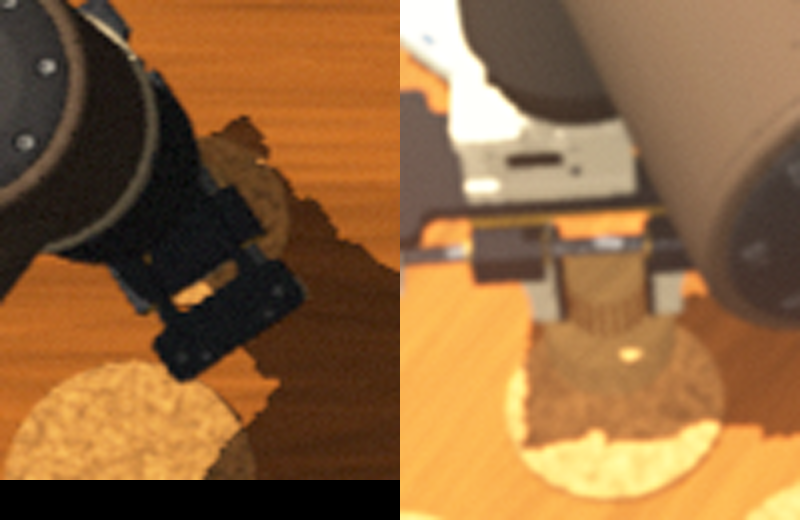

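The side view shows the cap held upright above the middle-sized coaster (coaster centre at about (274,300)). I'll lower it to just short of contact and then touch down slowly.

Call:
arm_command --commands '[{"tx": 0, "ty": 0, "tz": 0.04, "twist": 0}, {"tx": 0, "ty": 0, "tz": 0.08, "twist": 0}, {"tx": 0, "ty": 0, "tz": 0.12, "twist": 0}, {"tx": 0, "ty": 0, "tz": 0.15, "twist": 0}, {"tx": 0, "ty": 0, "tz": 0.18, "twist": 0}, {"tx": 0, "ty": 0, "tz": 0.192, "twist": 0}, {"tx": 0, "ty": 0, "tz": 0.2, "twist": 0}, {"tx": 0, "ty": 0, "tz": 0.2, "twist": 0}]'

```text
t: 9.87
eef_pos: [0.427, 0.2717, 0.0412]
ee_rot: [3.141, -0.0, -0.95]
force: [0.1, -0.1, -0.8]
width: 0.0354
gripper_force: 25.0
```

Call:
arm_command --commands '[{"tx": 0, "ty": 0, "tz": 0.003, "twist": 0}, {"tx": 0, "ty": 0, "tz": 0.006, "twist": 0}, {"tx": 0, "ty": 0, "tz": 0.008, "twist": 0}, {"tx": 0, "ty": 0, "tz": 0.01, "twist": 0}, {"tx": 0, "ty": 0, "tz": 0.01, "twist": 0}, {"tx": 0, "ty": 0, "tz": 0.01, "twist": 0}, {"tx": 0, "ty": 0, "tz": 0.01, "twist": 0}, {"tx": 0, "ty": 0, "tz": 0.01, "twist": 0}]'

```text
t: 10.53
eef_pos: [0.427, 0.2718, 0.0391]
ee_rot: [-3.141, 0.0, -0.95]
force: [0.3, -0.1, -0.0]
width: 0.0351
gripper_force: 25.0
```

Call:
arm_command --commands '[{"tx": 0, "ty": 0, "tz": 0.002, "twist": 0}, {"tx": 0, "ty": 0, "tz": 0.004, "twist": 0}, {"tx": 0, "ty": 0, "tz": 0.005, "twist": 0}, {"tx": 0, "ty": 0, "tz": 0.005, "twist": 0}, {"tx": 0, "ty": 0, "tz": 0.005, "twist": 0}, {"tx": 0, "ty": 0, "tz": 0.005, "twist": 0}, {"tx": 0, "ty": 0, "tz": 0.005, "twist": 0}, {"tx": 0, "ty": 0, "tz": 0.005, "twist": 0}]'

```text
t: 11.2
eef_pos: [0.4271, 0.2719, 0.0385]
ee_rot: [-3.141, -0.0, -0.95]
force: [-3.0, -1.0, 8.0]
width: 0.0357
gripper_force: 25.0
```

The 8 N upward force shows contact at the expected height. I'll release and then retreat.

Call:
arm_command --commands '[{"tx": 0, "ty": 0, "tz": 0, "twist": 0}, {"tx": 0, "ty": 0, "tz": 0, "twist": 0}, {"tx": 0, "ty": 0, "tz": 0, "twist": 0}, {"tx": 0, "ty": 0, "tz": 0, "twist": 0}, {"tx": 0, "ty": 0, "tz": 0, "twist": 0}, {"tx": 0, "ty": 0, "tz": 0, "twist": 0}, {"tx": 0, "ty": 0, "tz": 0, "twist": 0}, {"tx": 0, "ty": 0, "tz": 0, "twist": 0}]' --claw 1

```text
t: 11.87
eef_pos: [0.427, 0.2718, 0.0378]
ee_rot: [3.142, -0.0, -0.95]
force: [0.2, 1.0, -1.0]
width: 0.0835
gripper_force: 0.0
```

Call:
arm_command --commands '[{"tx": 0, "ty": 0, "tz": -0.02, "twist": 0}, {"tx": 0, "ty": 0, "tz": -0.06, "twist": 0}, {"tx": 0, "ty": 0, "tz": -0.12, "twist": 0}, {"tx": 0, "ty": 0, "tz": -0.2, "twist": 0}, {"tx": 0, "ty": 0, "tz": -0.3, "twist": 0}, {"tx": 0, "ty": 0, "tz": -0.4, "twist": 0}, {"tx": 0, "ty": 0, "tz": -0.48, "twist": 0}, {"tx": 0, "ty": 0, "tz": -0.5, "twist": 0}]'

```text
t: 12.53
eef_pos: [0.4284, 0.2731, 0.1675]
ee_rot: [-3.135, 0.001, -0.949]
force: [0.5, 0.9, -0.2]
width: 0.088
gripper_force: 0.0
```

Run:
```python
from station import *
import cv2
cv2.imwrite("pics/s5.png",grab_frame("side")[:,:,::-1]);s=get_state();print(s["t"],s["eef_pos"],s["width"])
```

```text
12.5833 [0.42821255 0.27299656 0.16675123] 0.08745331654615239
```

View pics/s5.png

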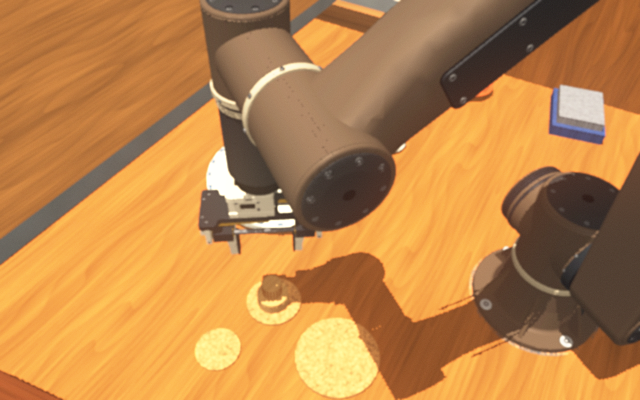

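The cap stands upright at the centre of the middle-sized coaster (about (272,295)), and the gripper is clear.

```bash
python3 -c "from station import *;print(job_done())"
```

```text
the job is handed in; nothing more can be done
None
```

I unscrewed the tall jar's cap by about 99 degrees, lifted it off, set it upright on the middle-sized cork coaster and handed the job in; the final picture shows it standing there with the gripper clear, but no verdict came back.

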